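# Clamp the hand grinder in the V-blocks for servicing

## Task

Take the hand grinder from its wooden rest, lower it gently into the V-blocks of the blue service fixture about a finger's width clear of the brass end stop, with its black base towards the stop, and let it settle in the V. Then slide it along the V until its base is pushed gently but definitely against the stop, and swing the red-handled clamp arm over and press it down firmly so the pad bites on the barrel, without denting it. Leave the grinder lying fully home in both V-blocks and clamped, and disturb nothing else.

Things in the scene. Friction and masses are not known exactly. Their poses are not given: they have to be found in the camera images.
- grinder: Hand coffee grinder lying on its side: steel barrel 46 mm in diameter, 160 mm long, wooden band at mid-length, 0.35 to 0.7 kg. Origin on its axis at mid-length; +y runs along the barrel to the black base; x and z turn as it rolls. At the -y end a dark cap (34 mm diameter, 12 mm long) ends 92 mm from the origin. Thin-walled: over 90 N in all on the V faces or a drop of 2 cm dents it.
- grinder_base (a point): Centre of the grinder's flat black base face, 80 mm from its origin. The base starts pointing roughly along the fixture's +y (within 0.75 rad).
- rest: Fixed wooden board 110 x 190 x 14 mm with two 10 mm rods along its y axis, 30 mm apart, on which the grinder lies with its axis 46 mm above the table. Origin at the centre of its underside. The rods are closer together than the barrel is wide, so fingers can straddle the barrel from above.
- fixture: Fixture: plate 100 x 225 x 12 mm with two blue 90-degree V-blocks along its y axis, 25 mm long, centred at y = -52.5 and +52.5 mm (80 mm gap for fingers), 60 mm wide, 67 mm high. Origin on the table midway between them, z up. A seated barrel has its axis at x = 0, z = 70 mm. A grey column, 44 mm wide, 128 mm high, at y = 105 to 135 mm carries stop and clamp; the -y end is open.
- stop: Brass end stop, a disc 32 mm in diameter on a screw through the column. Firm once set; how far it is screwed in differs each time. Origin at its face's centre, axes parallel to the fixture's. More than 40 N against it dents the grinder.
- stop_face (a point): Centre of the stop's flat face, looking to the fixture's -y; 75 to 95 mm from the fixture's origin along its +y, 70 mm above the table. Axes parallel to the fixture's.
- clamp: Clamp arm with its pad. Origin on the hinge, at x = 0, y = 120, z = 113 mm of the fixture; its -y axis points along the arm to the handle, its x axis is the hinge. Level when -y is horizontal (as the fixture's -y); starts near upright. Stiff friction hinge, 0.6 N m: the arm stays where it is left, takes about 4 N at the handle to move. Clamped, it lies 0.08 rad below to 0.17 above level.
- clamp_handle (a point): Centre of the outer (upper when level) face of the red handle paddle, 34 x 40 x 16 mm, 150 mm along the arm from the hinge, 8 mm off the arm's centre line. The arm is 16 mm wide, 10 mm thick.
- clamp_spindle (a point): Where the pad's brass spindle crosses the arm's centre line, 100 mm from the hinge. The black rubber pad, 22 mm in diameter, stands 14 to 34 mm below this point, set differently each time and not in this reading. It bites when it presses on the barrel with over 5 N (about 8 N on the handle, hinge friction included); over 38 N (30 N on the handle) dents the barrel.
- crank: Bystander: the grinder's loose crank handle, 130 mm long.
- tamper: Bystander: black tamper, 58 mm in diameter, 92 mm high.
- jug: Bystander: steel milk jug, 80 mm in diameter, 100 mm high.
- cup: Bystander: blue cup, 76 mm in diameter, 65 mm high.
- driver: Bystander: orange-handled screwdriver.
- dosing_ring: Bystander: aluminium dosing ring, 64 mm in diameter, 22 mm high.
- tin: Bystander: coffee tin, 74 mm in diameter, 110 mm high.
Not all that is in view belongs to the job. Leave any orange look-alike of the grinder alone.

How it is judged:
On the way, in this order (a step that is already met when the one before it is completed fails the run):
1. the grinder lies in the V-blocks, centred and in line, its base still clear of the stop (z of grinder in the frame of fixture between 0.0675 and 0.0725 m and x of grinder in the frame of fixture between -0.002 and 0.002 m and angle between the y axis of grinder and the y axis of fixture, either way round below 0.03 rad and contact force between grinder and fixture above 2 N and y of grinder_base in the frame of stop_face below -0.004 m), for 0.2 s.
2. the base is pushed against the stop (over 1.5 N) with the grinder home in the V (z of grinder in the frame of fixture between 0.0675 and 0.0725 m and x of grinder in the frame of fixture between -0.002 and 0.002 m and angle between the y axis of grinder and the y axis of fixture, either way round below 0.03 rad and contact force between grinder and stop above 1.5 N), for 0.05 s.
3. the clamp pad is pressed on the barrel (over 5 N) with the grinder at the stop (z of grinder in the frame of fixture between 0.0675 and 0.0725 m and x of grinder in the frame of fixture between -0.002 and 0.002 m and angle between the y axis of grinder and the y axis of fixture, either way round below 0.03 rad and y of grinder_base in the frame of stop_face between -0.002 and 0.002 m and contact force between clamp and grinder above 5 N), for 0.2 s.
At the end, for the whole second after the job is handed in: The grinder lies at rest home in both V-blocks (axis within 2 mm sideways, 2.5 mm in height, 0.03 rad of the seated place), its base within 2 mm of the stop, and the clamp bears on it with over 1 N (z of grinder in the frame of fixture between 0.0675 and 0.0725 m and x of grinder in the frame of fixture between -0.002 and 0.002 m and angle between the y axis of grinder and the y axis of fixture, either way round below 0.03 rad and y of grinder_base in the frame of stop_face between -0.002 and 0.002 m and contact force between clamp and grinder above 1 N and linear speed of grinder below 0.01 m/s); the robot touches nothing.
It fails at once if the grinder is pressed on or dropped into the V-blocks with more than 90 N in all (contact force between grinder and fixture above 90 N).
It fails at once if the grinder is pushed against the stop with more than 40 N (contact force between grinder and stop above 40 N).
It fails at once if the clamp pad presses on the barrel with more than 38 N (contact force between clamp and grinder above 38 N).
It fails at once if a bystander is moved more than 15 mm (distance of any of crank, tamper, jug, cup, driver, dosing_ring, tin from where it was at the start of the episode above 0.015 m).
It also fails if it takes over 70 s, if anything falls off the work surface, if the arm or the gripper's body presses on something with over 40 N, if the wrist force passes 120 N, or if a joint passes its speed limit or range.

## Robot

A 6-joint arm with a two-finger parallel gripper is mounted at the origin on the work surface. World frame = base frame: x ahead of the robot, y to its left, z up, the work surface at z = 0. Lengths are in m, angles in rad, forces in N, time in s.
With the tool pointing down it reaches from about 0.35 to 0.975 m from the base axis. Payload 4.9 kg.
Tool frame: the origin (TCP) lies at the very end of the fingers, on their centre line; the grasp point (between the pads) lies ctrl.grip_point_offset behind it (ctrl.grip_point_offset is the distance from the TCP to the grasp point, in m); z points along the fingers, y is the direction in which the jaws open and shut (so a half turn about z gives the same grasp; the last joint's range is limited). The gripper opens to 85 mm and grips with 20 to 120 N. Pads are 22 mm wide; open, the fingers measure 114 mm over their backs; the gripper's body (76 mm by 85 mm) begins 54 mm behind the grasp point. The pads swing forward as they close: fully open they stand 13 mm farther back than shut.
Start: joints at [-1.367, 0.053, 1.613, -0, 1.476, -0.119], TCP at [0.198, -0.593, 0.231] pointing down, gripper open.
Joint ranges: [-3.01, 3.01], [-1.01, 2.22], [0.06, 2.58], [-1.02, 4.17], [0.09, 2.62], [-3.14, 3.14]. Speed limits (rad/s): [2.57, 2.57, 3.14, 3.14, 3.14, 3.14].

## Interface

Orientations are given as a rotation vector (axis times angle).
In Python, from station import ctrl gives the robot as it stands. The module is installed in compiled form; this text tells all that it offers.
- The arm moves only by the shell command python3 -m creep 'ROWS' [FORCE]. ROWS is JSON, a list of rows, each a list of 5 numbers: the closure in counts, from 0 (fully open) to 255 (shut), then the shift along the tool's x, y, z in mm, then the turn about the tool's z in rad. A call has 1 to 12 rows; each row is the pose to reach, as a shift and turn from the pose commanded when the call began, along the tool's axes at that moment; what a row does not reach only later rows make up. A row lasts 1/12 s, in which the tool goes at most 41.7 mm and 7.16 degrees, less where a joint would pass 70% of its speed; a pose out of reach is approached as far as the arm can. A call with a gripper value outside its range is refused whole. The fingers move at their own pace and stop on an object; FORCE is the grip in N (left out, the last holds). Time passes only in rows, so rows that repeat a pose let the fingers close. It gives the time, the measured TCP pose, the force and the opening at its end, in the units of the state.
- ctrl.get_obs(): the state, without advancing time (a new reading comes with each control period).
- ctrl.get_image(name): name is "scene" or "top"; returns the picture (384x512x3 uint8, red, green, blue); there is no depth.
- ctrl.calibration(name): a dict with "fx", "fy", "cx", "cy" (pixels), "R" (3x3) and "t" (3): a world point X has camera coordinates R X + t. Camera axes: x right, y down, z forward; pixel columns grow to the right and rows downward; lengths in m; the calibration is good to about 2 mm. A picture is of the moment at which its call begins. calibration takes no time and is no camera call.
- ctrl.finish_job(): hands the job in, once; it reports no verdict.
Trained networks look in the newest picture that a camera, given by its name, has taken for a name from the list of things; names that differ only in an ending like _2 or _b are one class to them, and where a whole thing is asked for, a point or a joint stands for the part that bears it (a point fixed in the world has none). Each returns a list of dicts, best first, with "conf" (0 to 1); they miss things now and then, are a little off and sometimes report something else, mostly with a low value. They report only what shows in the picture. A call takes as long as a camera call. They do not tell look-alikes from the thing itself.
- ctrl.boxes_of(camera, label): "rect" ([left, top, width, height] in pixels, round what is visible of it).
- ctrl.outline_of(camera, label): "mask" (384x512 bool, what is visible of it) and "rect" ([left, top, width, height] in pixels, round what is visible of it).
The state is a dict: "t": time; "q": joint angles; "dq": joint speeds; "effort": joint torques, N m; "tool_pos": TCP position; "tool_rot": TCP orientation; "contact_force": force on the tool from outside, world axes, zero at the start; "wrist_torque": the same for the moment, N m; "opening": finger opening in m.
Only numpy, scipy, OpenCV 4.12 (cv2) and the standard library are available. Lean on these libraries where they do the work, as an engineer would, in place of code of your own. Each camera call takes 0.05 s, during which the arm holds its last target. There are 200 camera calls.

## Working session

There is one attempt and no reset: what is moved stays moved. The work goes in short steps, Python scripts to look and compute and a shell command to move; the robot and the scene stay as the last step left them, time stands still between calls to the robot, and variables do not carry over. Pictures are saved under pics/ and viewed, about 8 in all and at most 12, crops included, and the job is handed in when it is done.

```bash
mkdir -p pics; cat > h.py <<'E'
import numpy as np, cv2
from station import ctrl
def snap(cam,name=None):
    im=ctrl.get_image(cam)
    if name: cv2.imwrite('pics/'+name,im[:,:,::-1])
    return im
def K(cam):
    c=ctrl.calibration(cam); return c,np.array(c['R']),np.array(c['t'])
def proj(cam,X):
    c,R,t=K(cam); p=np.atleast_2d(X)@R.T+t
    return np.c_[c['fx']*p[:,0]/p[:,2]+c['cx'],c['fy']*p[:,1]/p[:,2]+c['cy']]
def ray(cam,uv):
    c,R,t=K(cam); uv=np.atleast_2d(uv)
    d=np.c_[(uv[:,0]-c['cx'])/c['fx'],(uv[:,1]-c['cy'])/c['fy'],np.ones(len(uv))]@R
    return -R.T@t,d
def onz(cam,uv,z):
    o,d=ray(cam,uv); return o+d*((z-o[2])/d[:,2])[:,None]
E
python3 - <<'E'
from h import *
a=snap('scene','s0.png');b=snap('top','t0.png')
for c in('scene','top'):
    k,R,t=K(c);print(c,k['fx'],k['cx'],k['cy'],(-R.T@t).round(3),R.round(2).tolist())
    for l in('grinder','rest','fixture','stop','clamp','clamp_handle','jug','tin','tamper','cup','crank','driver','dosing_ring'):
        print(l,[(round(x['conf'],2),[int(v) for v in x['rect']]) for x in ctrl.boxes_of(c,l)][:3])
print(ctrl.get_obs()['t'],ctrl.get_obs()['tool_rot'],ctrl.grip_point_offset)
E
```

```text
scene 364.5089809849875 256.86979957792096 191.95512128242063 [1.297 0.453 0.727] [[-0.47, 0.88, -0.02], [0.52, 0.26, -0.81], [-0.71, -0.4, -0.58]]
grinder [(0.73, [212, 146, 48, 18]), (0.7, [157, 160, 40, 27]), (0.46, [275, 143, 19, 56])]
rest [(0.55, [151, 170, 58, 28])]
fixture [(0.71, [226, 146, 75, 97])]
stop []
clamp [(0.6, [274, 145, 16, 59])]
clamp_handle [(0.81, [274, 143, 20, 56])]
jug [(0.74, [320, 259, 55, 62]), (0.21, [273, 143, 22, 58])]
tin [(0.89, [91, 174, 34, 37]), (0.26, [274, 146, 17, 54])]
tamper [(0.75, [155, 227, 21, 36])]
cup [(0.84, [388, 214, 36, 31])]
crank [(0.78, [127, 207, 49, 17]), (0.19, [91, 172, 30, 39])]
driver [(0.89, [196, 248, 63, 35])]
dosing_ring [(0.7, [382, 270, 32, 23]), (0.38, [157, 158, 40, 30])]
top 497.2557103932849 263.0517933902605 182.34472910735676 [0.455 0.034 1.425] [[0.02, -1.0, -0.0], [-1.0, -0.02, -0.05], [0.05, 0.01, -1.0]]
grinder [(0.6, [321, 250, 54, 50]), (0.57, [359, 183, 64, 31])]
rest [(0.89, [356, 174, 71, 52]), (0.3, [360, 185, 62, 29])]
fixture [(0.75, [213, 151, 92, 57]), (0.75, [360, 184, 61, 27])]
stop [(0.69, [217, 161, 32, 15])]
clamp [(0.48, [221, 155, 19, 13])]
clamp_handle [(0.66, [220, 155, 16, 15])]
jug [(0.6, [128, 92, 42, 30])]
tin [(0.9, [412, 108, 38, 31])]
tamper [(0.62, [312, 79, 15, 24])]
cup [(0.72, [102, 201, 28, 21])]
crank [(0.84, [344, 118, 50, 27])]
driver [(0.91, [225, 97, 65, 12])]
dosing_ring [(0.74, [107, 137, 24, 21])]
1.4 [-3.10073463e+00 -5.04921051e-01 -2.82593245e-06] 0.0187
```

View pics/s0.png

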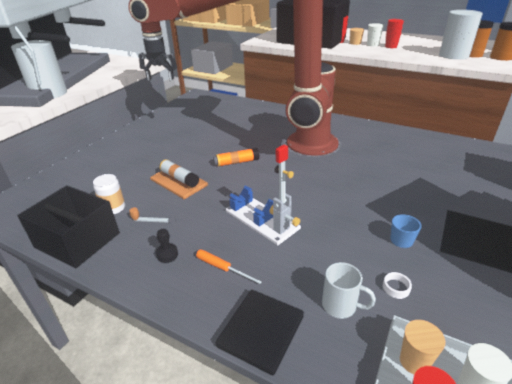

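View pics/t0.png

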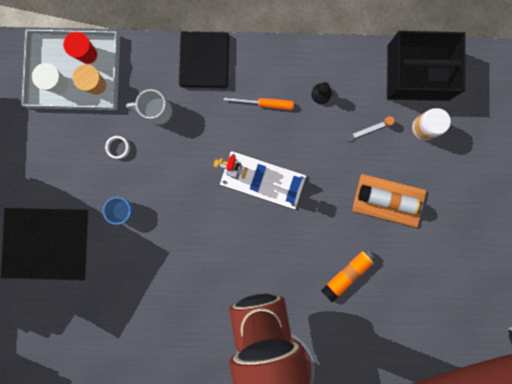

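The candidates are the steel barrel on the wooden rest at top (391,200) / scene (178,173), and the orange look-alike at top (349,276) / scene (237,157). I choose the one on the rest and will check it in a close crop.

```bash
python3 - <<'E'
from h import *
b=cv2.imread('pics/t0.png');s=cv2.imread('pics/s0.png')
f=lambda im,x,y,w,h,k:cv2.resize(im[y:y+h,x:x+w],None,fx=k,fy=k,interpolation=cv2.INTER_CUBIC)
A=f(b,345,165,100,75,4);B=f(b,205,140,110,75,3.6364);C=f(s,145,140,64,64*3//4,6.25);D=f(s,220,140,85,110,2.7273)
D=cv2.copyMakeBorder(D,0,0,0,400-D.shape[1],cv2.BORDER_CONSTANT)[:300]
B=cv2.resize(B,(400,273));B=cv2.copyMakeBorder(B,0,27,0,0,cv2.BORDER_CONSTANT)
cv2.imwrite('pics/z0.png',np.vstack([np.hstack([A,B]),np.hstack([cv2.resize(C,(400,300)),cv2.resize(D,(400,300))])]))
# plate from white threshold in top
hsv=cv2.cvtColor(b,cv2.COLOR_BGR2HSV)
m=((hsv[:,:,2]>170)&(hsv[:,:,1]<45)).astype(np.uint8); 
blue=((hsv[:,:,0]>105)&(hsv[:,:,0]<128)&(hsv[:,:,1]>120)).astype(np.uint8)
mm=(m|blue); mm[:, :205]=0; mm[:,315:]=0; mm[:140]=0; mm[215:]=0
mm=cv2.morphologyEx(mm,cv2.MORPH_OPEN,np.ones((3,3)))
c=max(cv2.findContours(mm,0,1)[0],key=cv2.contourArea); r=cv2.minAreaRect(c);print(r)
bx=cv2.boxPoints(r);P=onz('top',bx,0.012)[:,:2];print(bx.round(1).tolist(),P.round(4).tolist(),np.linalg.norm(P[0]-P[1]),np.linalg.norm(P[1]-P[2]))
for cam in('top',):
  for l in('grinder','rest'):
    for x in ctrl.outline_of(cam,l)[:2]:
        c=max(cv2.findContours(x['mask'].astype(np.uint8),0,1)[0],key=cv2.contourArea); r=cv2.minAreaRect(c)
        P=onz(cam,cv2.boxPoints(r),0.046 if l=='grinder' else .014)[:,:2]
        print(l,x['conf'],r,P.round(4).tolist(),P.mean(0),np.linalg.norm(P[0]-P[1]),np.linalg.norm(P[1]-P[2]))
E
```

```text
((262.0999755859375, 179.1999969482422), (78.7406997680664, 35.73373031616211), 18.43494987487793)
[[219.10000610351562, 183.6999969482422], [230.39999389648438, 149.8000030517578], [305.1000061035156, 174.6999969482422], [293.79998779296875, 208.60000610351562]] [[0.5221, 0.1679], [0.6198, 0.1384], [0.5536, -0.0762], [0.4564, -0.0461]] 0.10206552486602814 0.22466328270629393
grinder 0.61 ((390.6389465332031, 199.88406372070312), (65.20899963378906, 17.459184646606445), 14.620874404907227) [[0.4841, -0.2183], [0.5313, -0.2299], [0.4898, -0.405], [0.4428, -0.3932]] [ 0.48700377 -0.31159233] 0.04854176964656262 0.17993610517828215
grinder 0.59 ((348.58001708984375, 275.0187072753906), (17.964853286743164, 61.73707962036133), 46.84760665893555) [[0.2362, -0.1205], [0.3545, -0.2424], [0.3194, -0.2767], [0.2014, -0.1548]] [ 0.27788114 -0.19857629] 0.1699044420985416 0.0490024963781486
rest 0.77 ((389.20587158203125, 200.17648315429688), (67.90996551513672, 39.04823303222656), 14.03624439239502) [[0.4539, -0.2095], [0.5621, -0.2348], [0.5197, -0.422], [0.412, -0.3961]] [ 0.48690876 -0.31558319] 0.11106437495249828 0.19197104594413816
```

View pics/z0.png

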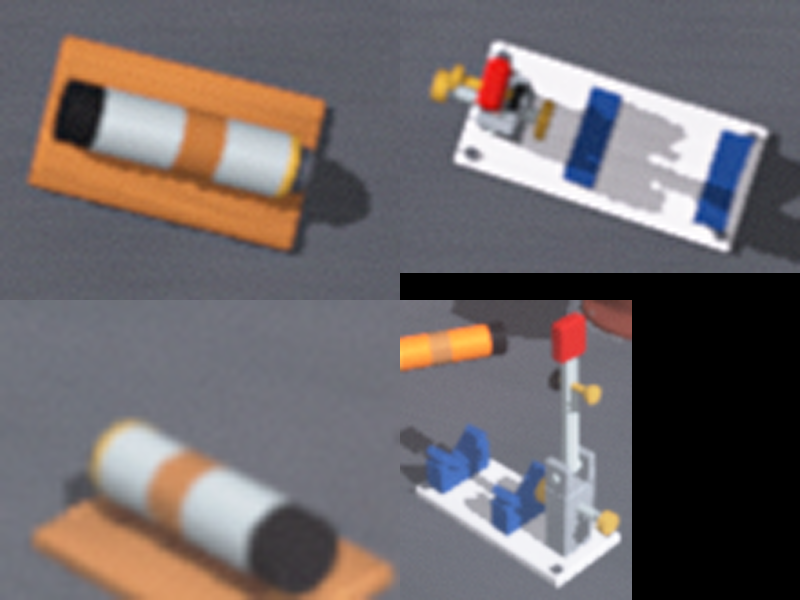

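The close crop confirms the steel barrel with wooden band, its black base towards image left (+y). The orange one is the decoy. Next I fit the fixture model and stop in both views.

```bash
cat > fit.py <<'E'
from h import *
from scipy.optimize import minimize
b={'top':cv2.imread('pics/t0.png'),'scene':cv2.imread('pics/s0.png')}
roi={'top':(205,140,315,215),'scene':(215,140,305,245)}
def masks(cam):
    hsv=cv2.cvtColor(b[cam],cv2.COLOR_BGR2HSV).astype(int);H,S,V=hsv[...,0],hsv[...,1],hsv[...,2]
    blue=(H>105)&(H<128)&(S>110)
    x0,y0,x1,y1=roi[cam];r=np.zeros(blue.shape,bool);r[y0:y1,x0:x1]=1
    return blue&r
M={c:cv2.GaussianBlur(masks(c).astype(np.float32),(0,0),.7) for c in b}
def toW(p,X):
    c,s=np.cos(p[2]),np.sin(p[2]);X=np.atleast_2d(X)
    return np.c_[p[0]+c*X[:,0]-s*X[:,1],p[1]+s*X[:,0]+c*X[:,1],X[:,2]]
def render(cam,p):
    im=np.zeros((384,512),np.uint8)
    for yc in(-.0525,.0525):
        for sg in(-1,1):
            pr=np.array([(-.03,.012),(-.03,.067),(-.0295,.067),(0,.0375),(0,.012)])*[sg,1]
            X=[(x,yc+d,z) for x,z in pr for d in(-.0125,.0125)]
            h=cv2.convexHull(proj(cam,toW(p,X)).astype(np.float32))
            cv2.fillConvexPoly(im,np.round(h*16).astype(np.int32),255,cv2.LINE_AA,4)
    return cv2.GaussianBlur(im.astype(np.float32)/255,(0,0),.7)
def cost(p,cams=('top','scene')):
    return sum(np.abs(render(c,p)-M[c]).sum()/M[c].sum() for c in cams)
if __name__=='__main__':
    u=np.array([.2944,.9557]);base=np.array([.505,-.0611])
    for cams in(('top',),('scene',),('top','scene')):
        best=None
        for d in(.065,.075,.085):
            p0=[*(base+u*d),-.2988]
            S=np.array([p0]+[np.add(p0,e) for e in([.004,0,0],[0,.004,0],[0,0,.04])])
            r=minimize(cost,p0,args=(cams,),method='Nelder-Mead',options=dict(initial_simplex=S,xatol=1e-5,fatol=1e-5))
            if best is None or r.fun<best.fun:best=r
        print(cams,best.x.round(4),best.fun)
    p=best.x
    for y in(.075,.085,.095):print(y,proj('top',toW(p,[0,y,.07])).round(1),proj('scene',toW(p,[0,y,.07])).round(1))
    hsv=cv2.cvtColor(b['top'],cv2.COLOR_BGR2HSV);ys,xs=np.where((hsv[155:185,235:252,1]>110)&(abs(hsv[155:185,235:252,0].astype(int)-22)<9));print('brass',xs.min()+235,xs.max()+235,ys.min()+155,ys.max()+155,xs.mean()+235,ys.mean()+155)
    q=onz('top',[xs.mean()+235,ys.mean()+155],.078)[0];c,s=np.cos(p[2]),np.sin(p[2]);d=q[:2]-p[:2];print('stop in fix',c*d[0]+s*d[1],-s*d[0]+c*d[1])
    o=b['top'].copy()
    for c in b:
        o=b[c].copy();k=render(c,p)>.5;cn=cv2.findContours(k.astype(np.uint8),0,1)[0];x0,y0,x1,y1=roi[c]
        o=cv2.resize(o,None,fx=4,fy=4,interpolation=cv2.INTER_CUBIC);cv2.drawContours(o,[cc*4+2 for cc in cn],-1,(0,255,0),1)
        cv2.imwrite(f'pics/fit_{c}.png',o[y0*4:y1*4,x0*4:x1*4])
    A=cv2.imread('pics/fit_top.png');B=cv2.imread('pics/fit_scene.png');B=cv2.resize(B,None,fx=.75,fy=.75)
    cv2.imwrite('pics/fit.png',np.hstack([A[:300],B[:300]]))
    from scipy.spatial.transform import Rotation as Ro
    ob=ctrl.get_obs();R=Ro.from_rotvec(ob['tool_rot']).as_matrix();print(R.round(3),ob['tool_pos'],ob['opening'])
E
python3 fit.py
```

```text
('top',) [ 0.5269  0.0085 -0.2856] 0.37855836749076843
('scene',) [ 0.5245  0.0037 -0.311 ] 0.35578882694244385Traceback (most recent call last):
  File "fit.py", line 32, in <module>
    r=minimize(cost,p0,args=(cams,),method='Nelder-Mead',options=dict(initial_simplex=S,xatol=1e-5,fatol=1e-5))
    res = _minimize_neldermead(fun, x0, args, callback, bounds=bounds,
                               **options)
    fxr = func(xr)
    fx = function(np.copy(x), *(wrapper_args + args))
  File "fit.py", line 24, in cost
    return sum(np.abs(render(c,p)-M[c]).sum()/M[c].sum() for c in cams)
  File "fit.py", line 24, in <genexpr>
    return sum(np.abs(render(c,p)-M[c]).sum()/M[c].sum() for c in cams)
                      ~~~~~~^^^^^
  File "fit.py", line 20, in render
    h=cv2.convexHull(proj(cam,toW(p,X)).astype(np.float32))
                     ~~~~^^^^^^^^^^^^^^
  File "h.py", line 10, in proj
    c,R,t=K(cam); p=np.atleast_2d(X)@R.T+t
          ~^^^^^
  File "h.py", line 8, in K
    c=ctrl.calibration(cam); return c,np.array(c['R']),np.array(c['t'])
ValueError: time passes only in moves, steps and waits
```

```bash
python3 - <<'E'
s=open('h.py').read()
s=s.replace("def K(cam):\n    c=ctrl.calibration(cam);","from functools import lru_cache\n@lru_cache\ndef K(cam):\n    c=ctrl.calibration(cam);")
open('h.py','w').write(s)
E
python3 fit.py
```

```text
('top',) [ 0.5269  0.0085 -0.2856] 0.37855836749076843
('scene',) [ 0.5245  0.0037 -0.311 ] 0.35578882694244385
('top', 'scene') [ 0.5255  0.0055 -0.3137] 0.7502301931381226
0.075 [[250.7 173.7]] [[269.7 207.5]]
0.085 [[247.3 172.5]] [[272.2 209. ]]
0.095 [[243.8 171.3]] [[274.7 210.5]]
brass 235 246 165 177 243.46428571428572 171.89285714285714
stop in fix -0.002228676805076525 0.09482984326494666
[[ 0.948  0.317 -0.   ]
 [ 0.317 -0.948  0.   ]
 [ 0.    -0.    -1.   ]] [ 0.19827395 -0.59270761  0.23130352] 0.08559236097230159
```

View pics/fit.png

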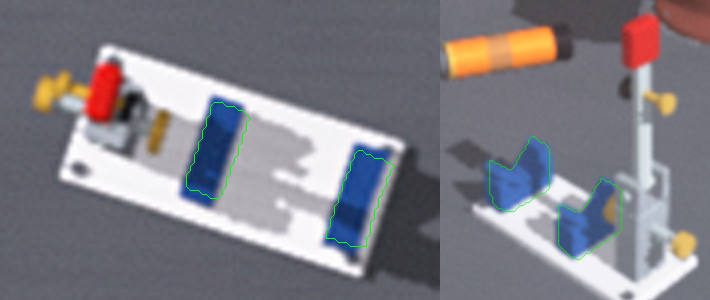

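The fixture is about (0.5265, 0.0075) with yaw -0.297. The top fit and the plate rectangle agree, and the scene view is 3-5 mm off in y. The stop face is at about y=0.084 in the fixture frame, and the grinder is at about (0.488, -0.306) with yaw -0.232. Next I move above it.

```bash
python3 -m creep '[[0,366,-180,90,-1.016],[0,366,-180,90,-1.016],[0,366,-180,90,-1.016],[0,366,-180,90,-1.016],[0,366,-180,90,-1.016],[0,366,-180,90,-1.016],[0,366,-180,90,-1.016],[0,366,-180,90,-1.016],[0,366,-180,90,-1.016],[0,366,-180,90,-1.016],[0,366,-180,90,-1.016],[0,366,-180,90,-1.016]]' 30; python3 - <<'E'
from h import *
from scipy.spatial.transform import Rotation as Ro
o=ctrl.get_obs();print(o['tool_pos'],Ro.from_rotvec(o['tool_rot']).as_matrix().round(3),o['q'])
a=snap('scene','s1.png')
c=a[100:250,110:310,::-1];cv2.imwrite('pics/z1.png',cv2.resize(c,None,fx=4,fy=4,interpolation=cv2.INTER_CUBIC))
E
```

```text
t: 2.5
tool_pos: [0.4891, -0.3039, 0.1405]
tool_rot: [-2.459, -1.953, 0.001]
contact_force: [-0.7, -0.6, -1.5]
opening: 0.0854
[ 0.48914869 -0.30386314  0.1404677 ] [[ 0.226  0.974 -0.001]
 [ 0.974 -0.226  0.001]
 [ 0.001 -0.001 -1.   ]] [-6.85013242e-01  1.06714639e-02  1.81152102e+00 -1.42765778e-04
  1.32090852e+00 -4.57031504e-01]
```

View pics/z1.png

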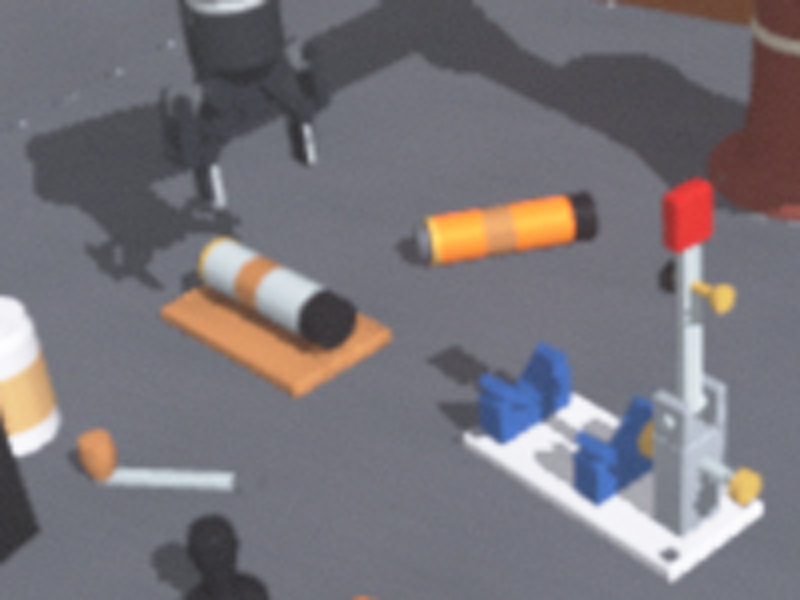

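The view shows the open fingers straddling the wooden band, with grinder and base clear. I descend and grip.

```bash
python3 -m creep '[[0,-2,0,40,0],[0,-2,0,75,0],[0,-2,0,95,0],[0,-2,0,105,0],[0,-2,0,110,0],[0,-2,0,113,0],[0,-2,0,113,0]]' 30; python3 -m creep '[[120,0,0,0,0],[160,0,0,0,0],[200,0,0,0,0],[255,0,0,0,0],[255,0,0,0,0],[255,0,0,0,0],[255,0,0,0,0],[255,0,0,0,0],[255,0,0,0,0],[255,0,0,0,0]]' 30
```

```text
t: 3.13
tool_pos: [0.4882, -0.3091, 0.0295]
tool_rot: [2.463, 1.947, 0.001]
contact_force: [-1.2, -0.1, -0.3]
opening: 0.0854
t: 3.97
tool_pos: [0.4895, -0.3087, 0.03]
tool_rot: [2.46, 1.947, 0.002]
contact_force: [4.4, -0.2, 5.7]
opening: 0.0451
```

```bash
python3 -m creep '[[255,0,0,-4,0],[255,0,0,-10,0],[255,0,0,-20,0],[255,0,0,-40,0],[255,0,0,-65,0],[255,0,0,-95,0],[255,0,0,-120,0],[255,0,0,-130,0],[255,0,0,-130,0],[255,0,0,-130,0]]' 45; python3 - <<'E'
from h import *
from scipy.spatial.transform import Rotation as Ro
o=ctrl.get_obs();R=Ro.from_rotvec(o['tool_rot']).as_matrix();print(R.round(3),o['tool_pos'],o['q'].round(2) if hasattr(o['q'],'round') else o['q'],o['wrist_torque'])
y=-.297;f=np.array([.5265,.0075]);ax=np.array([-np.sin(y),np.cos(y)])
T=f-.009*ax;d=np.r_[T-o['tool_pos'][:2],0];print('target',T,'tool delta',R.T@d*1000,'turn',np.arctan2(R[1,0],R[0,0])-(np.pi/2+y))
E
```

```text
t: 4.8
tool_pos: [0.4871, -0.3074, 0.1573]
tool_rot: [-2.462, -1.948, 0.001]
contact_force: [-0.7, 0.1, -7.2]
opening: 0.0446
[[ 0.23   0.973 -0.001]
 [ 0.973 -0.23   0.001]
 [ 0.001 -0.002 -1.   ]] [ 0.48707054 -0.30739607  0.15725921] [-0.69 -0.01  1.8  -0.    1.35 -0.46] [ 0.04013241 -0.04599743  0.00972029]
target [ 0.52386612 -0.00110597] tool delta [ 3.06539631e+02 -3.46545790e+01  2.41399478e-01] turn 0.0648658493113985
```

```bash
python3 -m creep '[[255,40,-5,0,0.065],[255,80,-10,0,0.065],[255,120,-14,0,0.065],[255,160,-18,0,0.065],[255,200,-23,0,0.065],[255,235,-27,0,0.065],[255,265,-30,0,0.065],[255,285,-32,0,0.065],[255,300,-34,0,0.065],[255,307,-35,0,0.065],[255,307,-35,0,0.065],[255,307,-35,0,0.065]]'; python3 - <<'E'
from h import *
from scipy.spatial.transform import Rotation as Ro
o=ctrl.get_obs();R=Ro.from_rotvec(o['tool_rot']).as_matrix();print(R.round(3),o['tool_pos'])
a=snap('scene','s2.png');t=snap('top')
A=cv2.resize(a[110:260,200:330,::-1],(520,600),interpolation=cv2.INTER_CUBIC);B=cv2.resize(t[130:220,200:320,::-1],(280,210),interpolation=cv2.INTER_CUBIC)
B=cv2.copyMakeBorder(B,0,390,0,0,cv2.BORDER_CONSTANT);cv2.imwrite('pics/z2.png',np.hstack([A,B]))
E
```

```text
t: 5.8
tool_pos: [0.5232, -0.0013, 0.1564]
tool_rot: [-2.524, -1.868, 0.005]
contact_force: [0.1, -0.2, -6.1]
opening: 0.0445
[[ 0.292  0.956 -0.003]
 [ 0.956 -0.292 -0.   ]
 [-0.001 -0.003 -1.   ]] [ 0.52320047 -0.00127924  0.15642918]
```

View pics/z2.png

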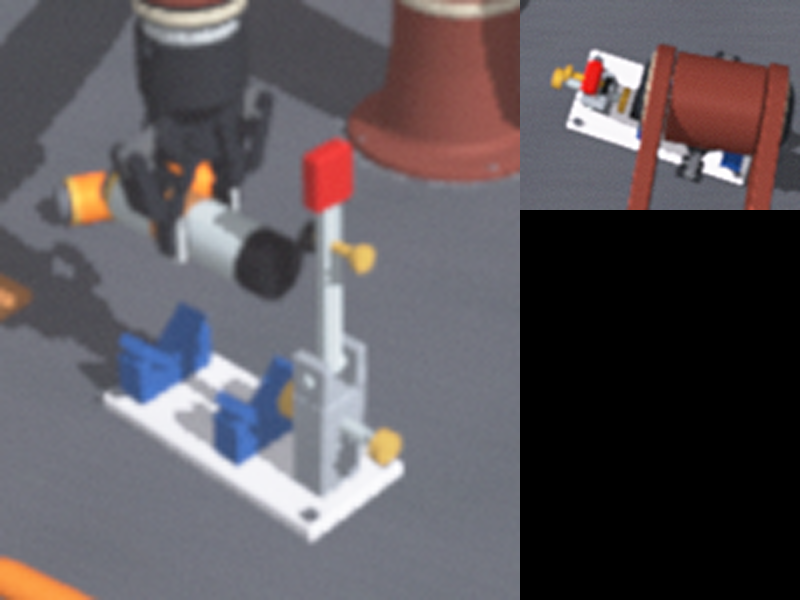

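The grinder hangs level over the V, base towards the stop with room to spare. I lower it to near the seats.

```bash
python3 -m creep '[[255,0,0,25,0],[255,0,0,50,0],[255,0,0,70,0],[255,0,0,82,0],[255,0,0,88,0],[255,0,0,91,0],[255,0,0,93,0],[255,0,0,93,0],[255,0,0,93,0]]'; python3 -m creep '[[255,0,0,1,0],[255,0,0,2,0],[255,0,0,3,0],[255,0,0,4,0],[255,0,0,4,0],[255,0,0,4,0]]'
```

```text
t: 6.65
tool_pos: [0.5254, -0.0012, 0.0667]
tool_rot: [2.524, 1.867, 0.003]
contact_force: [-0.5, 0.5, -6.7]
opening: 0.0445
t: 7.15
tool_pos: [0.5242, -0.001, 0.0612]
tool_rot: [-2.525, -1.868, 0.0]
contact_force: [0.7, -0.5, -5.2]
opening: 0.0443
```

```bash
python3 -m creep '[[255,0,0,1,0],[255,0,0,2,0],[255,0,0,3,0],[255,0,0,3,0],[255,0,0,3,0]]'; python3 -m creep '[[255,0,0,1,0],[255,0,0,2,0],[255,0,0,2,0],[255,0,0,2,0]]'
```

```text
t: 7.57
tool_pos: [0.5242, -0.001, 0.0581]
tool_rot: [-2.525, -1.868, 0.0]
contact_force: [-0.2, -0.8, -6.1]
opening: 0.0446
t: 7.9
tool_pos: [0.5242, -0.001, 0.0562]
tool_rot: [-2.526, -1.868, 0.0]
contact_force: [0.4, 0.3, -6.4]
opening: 0.0447
```

```bash
python3 -m creep '[[255,0,0,1,0],[255,0,0,2,0],[255,0,0,2,0],[255,0,0,2,0]]'; python3 -m creep '[[255,0,0,0.5,0],[255,0,0,1,0],[255,0,0,1,0]]';  python3 -m creep '[[255,0,0,0.5,0],[255,0,0,1,0],[255,0,0,1,0]]'
```

```text
t: 8.23
tool_pos: [0.5244, -0.001, 0.0548]
tool_rot: [-2.526, -1.868, 0.0]
contact_force: [-2.8, 0.9, -0.5]
opening: 0.0449
t: 8.48
tool_pos: [0.5245, -0.001, 0.0548]
tool_rot: [-2.525, -1.868, 0.001]
contact_force: [-7.1, 0.9, 6.4]
opening: 0.0447
t: 8.73
tool_pos: [0.5245, -0.001, 0.0547]
tool_rot: [-2.525, -1.868, 0.001]
contact_force: [-11.2, 1.8, 11.9]
opening: 0.0444
```

```bash
python3 -m creep '[[255,0,-1,-1,0],[255,0,-1.5,-1.5,0],[255,0,-1.5,-1.5,0],[255,0,-1.5,-1.5,0]]'
```

```text
t: 9.07
tool_pos: [0.5241, -0.0008, 0.0546]
tool_rot: [2.524, 1.867, 0.003]
contact_force: [1.5, -0.4, 0.1]
opening: 0.0449
```

```bash
python3 -m creep '[[150,0,0,0,0],[120,0,0,0,0],[80,0,0,0,0],[40,0,0,0,0],[0,0,0,0,0],[0,0,0,0,0],[0,0,0,0,0],[0,0,0,0,0]]'; python3 -m creep '[[0,0,0,-20,0],[0,0,0,-60,0],[0,0,0,-100,0],[0,-40,0,-120,0],[0,-80,0,-120,0],[0,-120,0,-120,0],[0,-160,0,-120,0],[255,-190,0,-120,0],[255,-190,0,-120,0],[255,-190,0,-120,0],[255,-190,0,-120,0]]'; python3 - <<'E'
from h import *
from scipy.spatial.transform import Rotation as Ro
o=ctrl.get_obs();R=Ro.from_rotvec(o['tool_rot']).as_matrix();print(R.round(3),o['tool_pos'],o['contact_force'],o['opening'])
a=snap('scene','s3.png');t=snap('top','t3.png')
A=cv2.resize(a[125:260,200:320,::-1],(480,540),interpolation=cv2.INTER_CUBIC);B=cv2.resize(t[140:220,205:315,::-1],(320,233),interpolation=cv2.INTER_CUBIC)
B=cv2.copyMakeBorder(B,0,307,0,0,cv2.BORDER_CONSTANT);cv2.imwrite('pics/z3.png',np.hstack([A,B]))
E
```

```text
t: 9.73
tool_pos: [0.5227, -0.0005, 0.0537]
tool_rot: [-2.525, -1.868, 0.0]
contact_force: [0.3, 0.3, -0.1]
opening: 0.0854
t: 10.65
tool_pos: [0.4672, -0.1821, 0.1737]
tool_rot: [-2.526, -1.867, -0.0]
contact_force: [-0.3, -0.2, 1.1]
opening: 0.0389
[[ 0.293  0.956 -0.   ]
 [ 0.956 -0.293  0.001]
 [ 0.001 -0.    -1.   ]] [ 0.46722243 -0.18205062  0.17368914] [-0.33729568 -0.23429431  1.13599604] 0.038920412011527294
```

View pics/z3.png

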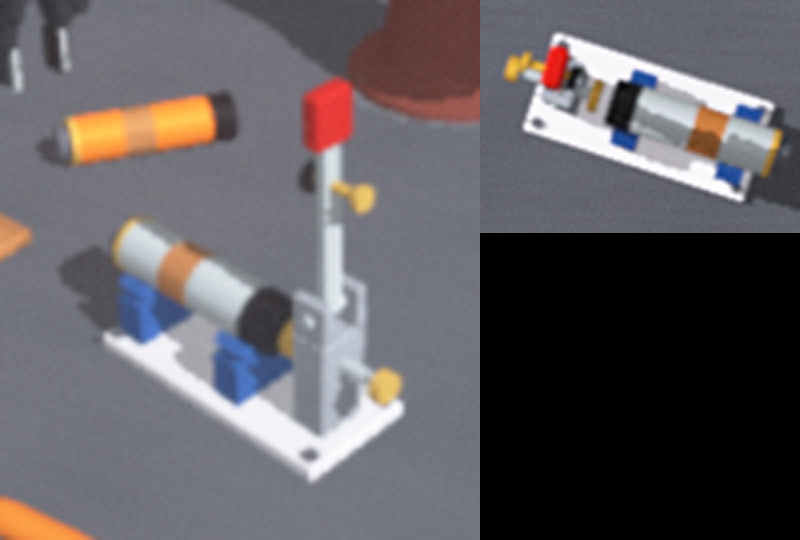

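The grinder lies in both V-blocks with its base about 10 mm clear of the brass stop, base edge near (612,105) and disc near (595,95) in the inset. Next I go behind the cap with fingers shut and push.

```bash
python3 -m creep '[[255,30,0,0,0],[255,55,0,40,0],[255,55,0,80,0],[255,55,0,110,0],[255,55,0,122,0],[255,55,0,122,0],[255,55,0,122,0],[255,55,0,122,0]]'; python3 -m creep '[[255,3,0,0,0],[255,6,0,0,0],[255,9,0,0,0],[255,12,0,0,0],[255,14,0,0,0],[255,16,0,0,0],[255,18,0,0,0],[255,18,0,0,0],[255,18,0,0,0]]'; python3 -m creep '[[255,1,0,0,0],[255,2,0,0,0],[255,3,0,0,0],[255,4,0,0,0],[255,5,0,0,0],[255,6,0,0,0],[255,6,0,0,0],[255,6,0,0,0]]'
```

```text
t: 11.42
tool_pos: [0.4853, -0.1303, 0.0544]
tool_rot: [2.522, 1.867, 0.003]
contact_force: [0.9, -0.0, 1.0]
opening: 0.0003
t: 12.17
tool_pos: [0.4886, -0.1124, 0.0517]
tool_rot: [-2.525, -1.868, 0.0]
contact_force: [0.4, 1.0, -0.1]
opening: -0.0001
t: 12.83
tool_pos: [0.4904, -0.1067, 0.0518]
tool_rot: [2.526, 1.868, -0.0]
contact_force: [0.4, -0.3, 0.2]
opening: 0.0003
```

```bash
python3 -m creep '[[255,1,0,0,0],[255,2,0,0,0],[255,3,0,0,0],[255,4,0,0,0],[255,4,0,0,0],[255,4,0,0,0]]'; python3 -m creep '[[255,1,0,0,0],[255,2,0,0,0],[255,3,0,0,0],[255,4,0,0,0],[255,4,0,0,0]]';python3 -m creep '[[255,1,0,0,0],[255,2,0,0,0],[255,3,0,0,0],[255,3,0,0,0]]';
```

```text
t: 13.33
tool_pos: [0.4916, -0.1028, 0.0518]
tool_rot: [-2.525, -1.868, 0.0]
contact_force: [0.5, 0.1, 0.3]
opening: 0.0
t: 13.75
tool_pos: [0.4928, -0.0989, 0.0518]
tool_rot: [-2.525, -1.869, -0.0]
contact_force: [-0.8, -0.4, -0.3]
opening: -0.0004
t: 14.08
tool_pos: [0.4935, -0.0968, 0.0518]
tool_rot: [2.525, 1.868, -0.002]
contact_force: [-1.6, -4.6, -0.5]
opening: 0.0
```

```bash
for i in 1 ; do python3 -m creep '[[255,1,0,0,0],[255,2,0,0,0],[255,3,0,0,0],[255,3,0,0,0]]'; python3 -m creep '[[255,1,0,0,0],[255,2,0,0,0],[255,2,0,0,0]]';python3 -m creep '[[255,1,0,0,0],[255,2,0,0,0],[255,2,0,0,0]]'; done
```

```text
t: 14.42
tool_pos: [0.4945, -0.0933, 0.0518]
tool_rot: [2.526, 1.868, -0.0]
contact_force: [-2.0, -4.2, 0.4]
opening: 0.0
t: 14.67
tool_pos: [0.4951, -0.0913, 0.0518]
tool_rot: [-2.526, -1.868, -0.0]
contact_force: [-1.9, -3.7, 0.1]
opening: 0.0003
t: 14.92
tool_pos: [0.4957, -0.0893, 0.0518]
tool_rot: [-2.525, -1.868, -0.0]
contact_force: [-2.3, -4.6, 1.2]
opening: -0.0
```

```bash
python3 -m creep '[[255,0.5,0,0,0],[255,1,0,0,0],[255,1,0,0,0]]'; python3 -m creep '[[255,0.5,0,0,0],[255,1,0,0,0],[255,1,0,0,0]]';python3 -m creep '[[255,0.5,0,0,0],[255,1,0,0,0],[255,1,0,0,0]]'
```

```text
t: 15.17
tool_pos: [0.496, -0.0885, 0.0518]
tool_rot: [-2.526, -1.868, -0.0]
contact_force: [-2.2, -4.1, 0.4]
opening: 0.0002
t: 15.42
tool_pos: [0.4963, -0.0875, 0.0518]
tool_rot: [-2.526, -1.868, -0.0]
contact_force: [-1.1, -4.5, 0.5]
opening: 0.0
t: 15.67
tool_pos: [0.4965, -0.0866, 0.0518]
tool_rot: [-2.526, -1.868, 0.0]
contact_force: [-1.8, -4.8, 1.6]
opening: 0.0001
```

```bash
python3 -m creep '[[255,0.5,0,0,0],[255,1,0,0,0],[255,1,0,0,0]]'; python3 -m creep '[[255,0.5,0,0,0],[255,1,0,0,0],[255,1,0,0,0]]';python3 -m creep '[[255,0.5,0,0,0],[255,1,0,0,0],[255,1,0,0,0]]'
```

```text
t: 15.92
tool_pos: [0.4966, -0.0864, 0.0518]
tool_rot: [2.525, 1.868, -0.003]
contact_force: [-3.0, -7.7, 0.4]
opening: -0.0002
t: 16.17
tool_pos: [0.4966, -0.0865, 0.0518]
tool_rot: [2.523, 1.868, -0.006]
contact_force: [-3.8, -11.1, 0.6]
opening: -0.0002
t: 16.42
tool_pos: [0.4966, -0.0865, 0.0519]
tool_rot: [2.522, 1.867, -0.008]
contact_force: [-5.9, -14.2, 1.5]
opening: -0.0
```

The base is firmly at the stop: travel has ended and the reaction rose from about 5 to 15 N. I back off, rise, and measure the clamp arm.

```bash
python3 -m creep '[[255,-5,0,0,0],[255,-20,0,0,0],[255,-40,0,0,0],[255,-40,0,-40,0],[255,-40,0,-80,0],[255,-40,0,-120,0],[255,-40,0,-160,0],[255,-40,0,-200,0],[255,-40,0,-240,0],[255,-40,0,-275,0],[255,-40,0,-275,0],[255,-40,0,-275,0]]'; cat > hd.py <<'E'
from fit import *
def handle(p,th,lx=0,s=.15,n=0.):
    y=.12-s*np.cos(th)+n*np.sin(th);z=.113+s*np.sin(th)+n*np.cos(th)
    return toW(p,[lx,y,z])[0]
def red(im):
    h=cv2.cvtColor(im,cv2.COLOR_RGB2HSV).astype(int);m=((h[...,0]<6)|(h[...,0]>174))&(h[...,1]>170)&(h[...,2]>120)
    return m
E
python3 - <<'E'
from hd import *
from scipy.spatial.transform import Rotation as Ro
o=ctrl.get_obs();R=Ro.from_rotvec(o['tool_rot']).as_matrix();print(R.round(3),o['tool_pos'],o['contact_force'])
a=snap('scene','s4.png');t=snap('top','t4.png');p=(.5265,.0075,-.297)
for cam,im in(('scene',a),('top',t)):
    m=red(im);x0,y0,x1,y1=roi[cam];k=np.zeros_like(m);k[y0-10:y1,x0:x1]=1;ys,xs=np.where(m&k);print(cam,len(xs),xs.mean(),ys.mean(),xs.min(),xs.max(),ys.min(),ys.max())
    for th in np.radians([80,90,100,110]):print(round(np.degrees(th)),proj(cam,handle(p,th,0,.15,0)).round(1))
A=cv2.resize(a[125:260,200:320,::-1],(480,540),interpolation=cv2.INTER_CUBIC);B=cv2.resize(t[140:220,205:315,::-1],(320,233),interpolation=cv2.INTER_CUBIC)
B=cv2.copyMakeBorder(B,0,307,0,0,cv2.BORDER_CONSTANT);cv2.imwrite('pics/z4.png',np.hstack([A,B]))
E
```

```text
t: 17.42
tool_pos: [0.4872, -0.1215, 0.3302]
tool_rot: [2.521, 1.867, 0.008]
contact_force: [-0.5, 0.8, -0.8]
opening: 0.0002
[[ 0.292  0.957  0.007]
 [ 0.957 -0.292 -0.   ]
 [ 0.002  0.007 -1.   ]] [ 0.48719734 -0.12149419  0.33019197] [-0.50014441  0.78476617 -0.80538442]
scene 145 281.6551724137931 153.15862068965518 277 287 146 161
80 [[275.6 152.6]]
90 [[283.2 155.3]]
100 [[291.  159.6]]
110 [[298.7 165.5]]
top 86 230.52325581395348 162.65116279069767 227 234 156 169
80 [[239.6 165.6]]
90 [[229.1 162. ]]
100 [[218.7 158.6]]
110 [[208.8 155.6]]
```

View pics/z4.png

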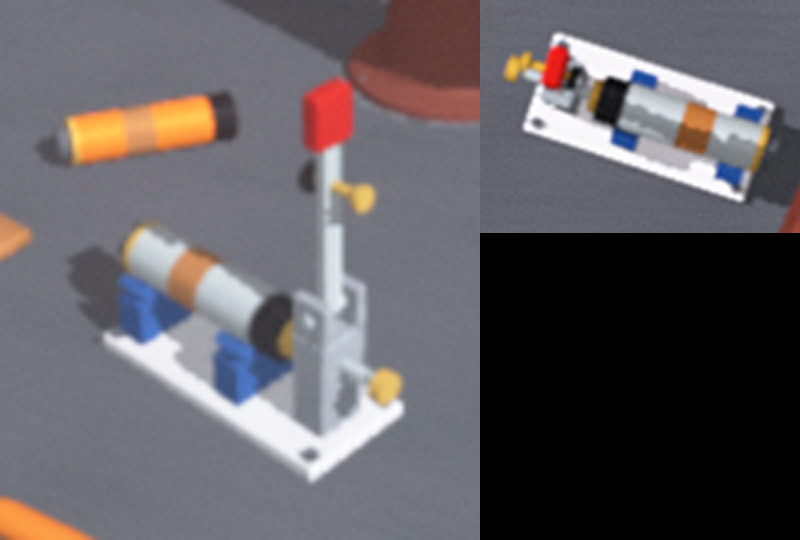

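The base now touches the brass disc and the arm stands at about 88° (red paddle at scene (282,153)). I go over it and down behind it.

```bash
python3 -m creep '[[255,40,0,0,0],[255,80,0,0,0],[255,120,0,0,0],[255,160,0,0,0],[255,200,0,0,0],[255,240,0,0,0],[255,275,0,0,0],[255,300,0,0,0],[255,300,0,0,0],[255,300,0,0,0],[255,300,0,0,0]]'; python3 -m creep '[[255,0,0,30,0],[255,0,0,55,0],[255,0,0,70,0],[255,0,0,70,0],[255,0,0,70,0]]'
```

```text
t: 18.43
tool_pos: [0.5728, 0.1646, 0.3246]
tool_rot: [-2.524, -1.867, 0.005]
contact_force: [-0.2, -0.6, -0.3]
opening: 0.0001
t: 18.85
tool_pos: [0.5729, 0.1639, 0.2558]
tool_rot: [-2.526, -1.866, 0.003]
contact_force: [-0.7, -0.2, 0.4]
opening: -0.0002
```

```bash
python3 -m creep '[[255,-13,0,0,0],[255,-23,0,0,0],[255,-30,0,0,0],[255,-37,0,0,0],[255,-44,0,0,0],[255,-50,0,0,0],[255,-63,0,2,0],[255,-76,0,4,0],[255,-88,0,9,0],[255,-100,0,14,0],[255,-100,0,14,0]]'; python3 - <<'E'
from hd import *
a=snap('scene','s5.png');m=red(a);m[:120]=0;m[:,:200]=0;m[:,300:]=0;m[250:]=0
ys,xs=np.where(m);print(len(xs),xs.mean(),ys.mean());p=(.5265,.0075,-.297)
for d in range(40,100,10):print(d,proj('scene',handle(p,np.radians(d))).round(1))
E
```

```text
t: 19.77
tool_pos: [0.5429, 0.0668, 0.2413]
tool_rot: [-2.527, -1.865, 0.005]
contact_force: [-0.4, -0.7, 0.4]
opening: -0.0
65 259.46153846153845 152.6153846153846
40 [[252.2 158. ]]
50 [[256.7 154.4]]
60 [[262.2 152.3]]
70 [[268.5 151.6]]
80 [[275.6 152.6]]
90 [[283.2 155.3]]
```

```bash
python3 -m creep '[[255,-11,0,7,0],[255,-22,0,14,0],[255,-32,0,22,0],[255,-42,0,31,0],[255,-50,0,41,0],[255,-58,0,52,0],[255,-64,0,62,0],[255,-70,0,72,0],[255,-70,0,72,0],[255,-70,0,72,0]]'; python3 - <<'E'
from hd import *
o=ctrl.get_obs();print(o['tool_pos'])
a=snap('scene','s6.png');m=red(a);m[:120]=0;m[:,:200]=0;m[:,300:]=0;m[250:]=0
ys,xs=np.where(m);print(len(xs),xs.mean(),ys.mean());p=(.5265,.0075,-.297)
for d in range(0,50,10):print(d,proj('scene',handle(p,np.radians(d))).round(1))
A=cv2.resize(a[110:260,190:330,::-1],(560,600),interpolation=cv2.INTER_CUBIC);cv2.imwrite('pics/z6.png',A)
E
```

```text
t: 20.65
tool_pos: [0.5227, 0.0017, 0.1692]
tool_rot: [-2.525, -1.867, 0.005]
contact_force: [0.4, 0.4, -0.0]
opening: -0.0
[0.52270207 0.00172396 0.16923661]
54 243.7962962962963 168.7962962962963
0 [[245.1 181.7]]
10 [[245.3 174.7]]
20 [[246.5 168.3]]
30 [[248.8 162.6]]
40 [[252.2 158. ]]
```

View pics/z6.png

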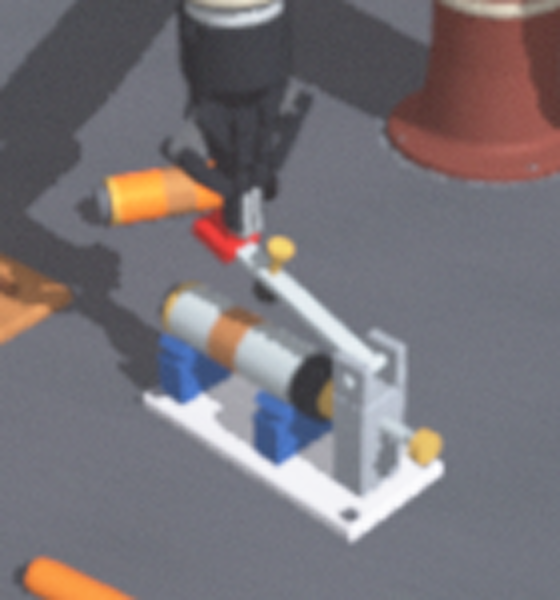

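The arm is at about 22°, with the finger on the paddle's inner edge near the knob. The grinder is still home and the pad hangs above the barrel. I shift the finger to the paddle centre and press down in small steps.

```bash
python3 -m creep '[[255,0,0,-8,0],[255,0,0,-16,0],[255,-10,0,-16,0],[255,-19,0,-16,0],[255,-19,0,-16,0],[255,-19,0,-10,0],[255,-19,0,-5,0],[255,-19,0,0,0],[255,-19,0,0,0]]';  python3 -m creep '[[255,0,0,3,0],[255,-1,0,6,0],[255,-1,0,9,0],[255,-2,0,12,0],[255,-2,0,12,0],[255,-2,0,12,0]]'; python3 - <<'E'
from hd import *
a=snap('scene','s7.png');m=red(a);m[:120]=0;m[:,:200]=0;m[:,300:]=0;m[250:]=0
ys,xs=np.where(m);print(len(xs),xs.mean(),ys.mean())
E
```

```text
t: 21.45
tool_pos: [0.5176, -0.0157, 0.1692]
tool_rot: [-2.524, -1.868, 0.002]
contact_force: [-0.7, -0.1, -0.2]
opening: -0.0002
t: 21.95
tool_pos: [0.5174, -0.0177, 0.1583]
tool_rot: [-2.525, -1.868, 0.0]
contact_force: [-0.1, -0.8, -0.6]
opening: 0.0002
63 244.61904761904762 172.15873015873015
```

```bash
python3 -m creep '[[255,0,0,2,0],[255,0,0,4,0],[255,0,0,5,0]]';  python3 -m creep '[[255,0,0,2,0],[255,0,0,3,0]]'; python3 -m creep '[[255,0,0,1,0],[255,0,0,2,0]]'; python3 -m creep '[[255,0,0,1,0],[255,0,0,2,0]]'
```

```text
t: 22.25
tool_pos: [0.5178, -0.018, 0.1539]
tool_rot: [2.525, 1.868, -0.0]
contact_force: [0.0, -1.4, 3.1]
opening: -0.0001
t: 22.42
tool_pos: [0.5178, -0.018, 0.1508]
tool_rot: [2.525, 1.868, 0.0]
contact_force: [0.0, -0.9, 2.9]
opening: 0.0002
t: 22.58
tool_pos: [0.5178, -0.0179, 0.1489]
tool_rot: [2.525, 1.868, 0.0]
contact_force: [-0.1, -2.0, 3.8]
opening: 0.0
t: 22.75
tool_pos: [0.5177, -0.0179, 0.1468]
tool_rot: [2.525, 1.868, 0.0]
contact_force: [0.1, -1.0, 2.4]
opening: -0.0002
```

Following with about 3-4 N, which is hinge friction only. I continue in 1 mm steps.

```bash
for i in 1; do python3 -m creep '[[255,0,0,1,0],[255,0,0,2,0]]' ; python3 -m creep '[[255,0,0,1,0],[255,0,0,2,0]]'; python3 -m creep '[[255,0,0,1,0],[255,0,0,1,0]]'; python3 -m creep '[[255,0,0,1,0],[255,0,0,1,0]]'; done | grep -E 'tool_pos|force'
```

```text
tool_pos: [0.5177, -0.0178, 0.1447]
contact_force: [-0.3, -0.7, 2.2]
tool_pos: [0.5176, -0.0178, 0.1427]
contact_force: [0.5, -1.1, 2.6]
tool_pos: [0.5175, -0.0177, 0.1415]
contact_force: [-0.4, -0.8, 1.3]
tool_pos: [0.5175, -0.0178, 0.1406]
contact_force: [0.7, -1.2, 1.8]
```

```bash
for i in 1; do python3 -m creep '[[255,0,0,1,0],[255,0,0,2,0]]' ; python3 -m creep '[[255,0,0,1,0],[255,0,0,1,0]]'; python3 -m creep '[[255,0,0,1,0],[255,0,0,1,0]]'; python3 -m creep '[[255,0,0,1,0],[255,0,0,1,0]]'; done | grep -E 'tool_pos|force'
```

```text
tool_pos: [0.5176, -0.0178, 0.1388]
contact_force: [-0.9, -2.3, 3.1]
tool_pos: [0.5175, -0.0178, 0.1375]
contact_force: [0.3, -1.3, 1.5]
tool_pos: [0.5176, -0.0178, 0.1366]
contact_force: [0.9, -1.0, 1.7]
tool_pos: [0.5176, -0.0178, 0.1356]
contact_force: [-0.0, -1.3, 1.6]
```

```bash
for i in 1; do python3 -m creep '[[255,0,0,1,0],[255,0,0,2,0]]' ; python3 -m creep '[[255,0,0,1,0],[255,0,0,2,0]]'; python3 -m creep '[[255,0,0,1,0],[255,0,0,1,0]]'; python3 -m creep '[[255,0,0,1,0],[255,0,0,1,0]]'; done | grep -E 'tool_pos|force'
```

```text
tool_pos: [0.5176, -0.0178, 0.1338]
contact_force: [-0.4, -1.2, 2.5]
tool_pos: [0.5176, -0.0178, 0.1317]
contact_force: [0.4, -0.5, 2.7]
tool_pos: [0.5176, -0.0178, 0.1305]
contact_force: [0.6, -1.1, 2.1]
tool_pos: [0.5176, -0.0178, 0.1296]
contact_force: [-0.2, -1.2, 1.0]
```

```bash
python3 - <<'E'
from hd import *
a=snap('scene','s8.png');m=red(a);m[:120]=0;m[:,:200]=0;m[:,300:]=0;m[250:]=0
ys,xs=np.where(m);print(len(xs),xs.mean(),ys.mean())
A=cv2.resize(a[120:240,200:320,::-1],(600,600),interpolation=cv2.INTER_CUBIC);cv2.imwrite('pics/z8.png',A)
E
```

```text
42 243.26190476190476 179.26190476190476
```

View pics/z8.png

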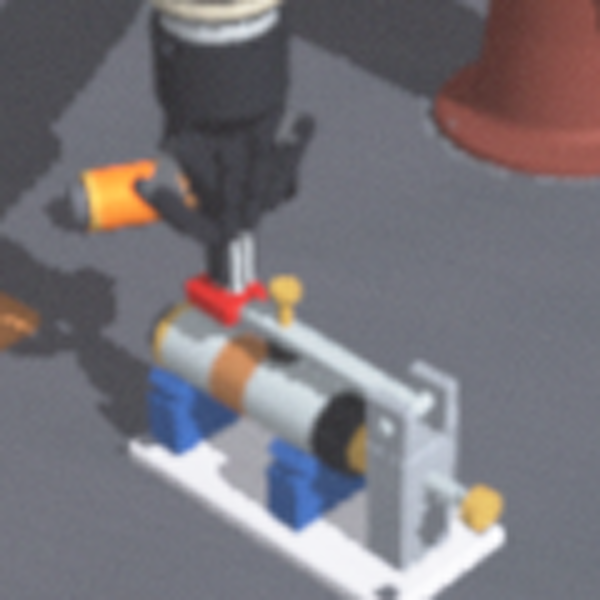

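The arm is nearly level and the black pad (about (285,348)) is just above the barrel. The finger sits on the paddle centre. I keep pressing in 1 mm steps.

```bash
for i in 1; do python3 -m creep '[[255,0,0,0.5,0],[255,0,0,1,0]]' ; python3 -m creep '[[255,0,0,0.5,0],[255,0,0,1,0]]'; python3 -m creep '[[255,0,0,0.5,0],[255,0,0,1,0]]'; python3 -m creep '[[255,0,0,0.5,0],[255,0,0,1,0]]'; done | grep -E 'tool_pos|force'
```

```text
tool_pos: [0.5176, -0.0178, 0.1288]
contact_force: [-0.4, -0.2, 1.8]
tool_pos: [0.5175, -0.0179, 0.1278]
contact_force: [-1.0, -1.1, 2.2]
tool_pos: [0.5176, -0.0178, 0.1267]
contact_force: [-1.6, -1.8, 2.3]
tool_pos: [0.5176, -0.0178, 0.1258]
contact_force: [-0.5, -2.0, 2.8]
```

```bash
for i in 1; do python3 -m creep '[[255,0,0,0.5,0],[255,0,0,1,0]]' ; python3 -m creep '[[255,0,0,0.5,0],[255,0,0,1,0]]'; python3 -m creep '[[255,0,0,0.5,0],[255,0,0,1,0]]'; python3 -m creep '[[255,0,0,0.5,0],[255,0,0,1,0]]'; done | grep -E 'tool_pos|force'
```

```text
tool_pos: [0.5176, -0.0178, 0.1247]
contact_force: [-1.1, -1.2, 3.1]
tool_pos: [0.5177, -0.0178, 0.1238]
contact_force: [-0.1, -2.0, 1.4]
tool_pos: [0.5176, -0.0178, 0.1227]
contact_force: [-0.5, -1.2, 2.3]
tool_pos: [0.5176, -0.0178, 0.1217]
contact_force: [-0.0, -2.1, 3.0]
```

```bash
for i in 1; do python3 -m creep '[[255,0,0,0.5,0],[255,0,0,1,0]]' ; python3 -m creep '[[255,0,0,0.5,0],[255,0,0,1,0]]'; python3 -m creep '[[255,0,0,0.5,0],[255,0,0,1,0]]'; python3 -m creep '[[255,0,0,0.5,0],[255,0,0,1,0]]'; done | grep -E 'tool_pos|force'
```

```text
tool_pos: [0.5177, -0.0179, 0.1208]
contact_force: [-0.5, -1.9, 3.1]
tool_pos: [0.5176, -0.0178, 0.1198]
contact_force: [-0.5, -2.0, 2.1]
tool_pos: [0.5177, -0.0178, 0.1188]
contact_force: [-0.2, -2.8, 2.1]
tool_pos: [0.5176, -0.0178, 0.1178]
contact_force: [-1.0, -2.7, 2.6]
```

```bash
for i in 1; do python3 -m creep '[[255,0,0,0.5,0],[255,0,0,1,0]]' ; python3 -m creep '[[255,0,0,0.5,0],[255,0,0,1,0]]'; python3 -m creep '[[255,0,0,0.5,0],[255,0,0,1,0]]'; python3 -m creep '[[255,0,0,0.5,0],[255,0,0,1,0]]'; done | grep -E 'tool_pos|force'
```

```text
tool_pos: [0.5177, -0.0178, 0.1172]
contact_force: [-2.8, -2.5, 7.0]
tool_pos: [0.5178, -0.0179, 0.117]
contact_force: [-4.8, -2.1, 10.1]
tool_pos: [0.5178, -0.0179, 0.1169]
contact_force: [-7.8, -1.4, 14.7]
tool_pos: [0.5178, -0.0179, 0.1167]
contact_force: [-9.8, -1.7, 19.0]
```

Handle force is 19 N, so the pad presses with about 22 N. I hold, then release upwards.

```bash
python3 -m creep '[[255,0,0,0,0],[255,0,0,0,0],[255,0,0,0,0],[255,0,0,0,0],[255,0,0,0,0]]'; python3 -m creep '[[255,0,0,-1,0],[255,0,0,-2,0],[255,0,0,-3,0],[255,0,0,-6,0],[255,0,0,-15,0],[255,0,0,-40,0],[255,0,0,-80,0],[255,0,0,-120,0],[255,-40,0,-150,0],[255,-80,0,-150,0],[255,-120,0,-150,0],[255,-140,0,-150,0]]'; python3 - <<'E'
from hd import *
a=snap('scene','s9.png');t=snap('top','t9.png');m=red(a);m[:120]=0;m[:,:200]=0;m[:,300:]=0;m[250:]=0
ys,xs=np.where(m);print(len(xs),xs.mean(),ys.mean())
A=cv2.resize(a[125:260,200:320,::-1],(480,540),interpolation=cv2.INTER_CUBIC);B=cv2.resize(t[140:220,205:315,::-1],(320,233),interpolation=cv2.INTER_CUBIC)
C=cv2.resize(a[:,:,::-1],(320,240));B=np.vstack([B,C,np.zeros((67,320,3),np.uint8)]);cv2.imwrite('pics/z9.png',np.hstack([A,B]))
E
```

```text
t: 27.88
tool_pos: [0.5178, -0.0179, 0.1168]
tool_rot: [-2.525, -1.869, 0.001]
contact_force: [-7.6, -1.0, 17.5]
opening: -0.0001
t: 28.88
tool_pos: [0.4761, -0.1542, 0.2655]
tool_rot: [2.525, 1.865, 0.001]
contact_force: [0.6, -0.6, -0.3]
opening: 0.0
77 244.23376623376623 181.2077922077922
```

View pics/z9.png

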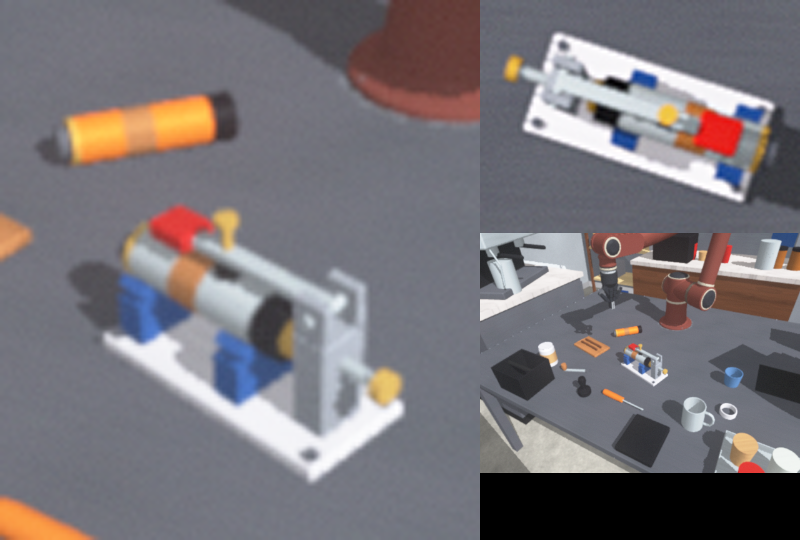

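The arm lies level with its pad on the barrel, the base touches the brass disc, and the bystanders are where they were. The robot is clear, so I hand in.

```bash
python3 -c "
from station import ctrl
print(ctrl.finish_job())"
```

```text
the job is handed in; nothing more can be done
None
```

The job is done and handed in at about 29 s of the 70 s limit; the hand-in gives no verdict.

- **Placing:** I took the steel grinder from its rest and lowered it into the V-blocks, base towards the stop with about 1 cm of gap. One side touched first, with a sideways force of about 11 N, so I shifted about 1.5 mm before letting go. The grinder settled in both V-blocks.
- **Sliding:** I pushed on the cap end with the fingers shut. Sliding took about 5 N and the grinder stopped dead at 15 N, so roughly 10 N went to the stop.
- **Clamping:** I swung the arm over and pressed the handle to 17–19 N for about half a second. That works out at roughly 20–22 N on the pad, against the 38 N limit. About 10 N of sideways force also showed at the handle during this.

**Last checks:** The final pictures show the arm about level with its pad on the barrel, the base touching the brass stop, the grinder in line in both V-blocks, the bystanders apparently unmoved and the robot clear. I did not measure the pad force left after release; I only saw that the arm stayed down. The two cameras disagreed by 3–5 mm on the fixture's position. I relied mainly on the top view and on touch.

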